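# Unhook the screw caddy and stand it in the bench tray

## Task

Take the screw caddy by its handle off the middle hook of the tool rack: the prong leans to one side, so ease the caddy up along it by feel, kept level and without forcing the hook, until the tab is past the tip, and only then draw it away. Then set it down gently in the shallow tray on the bench, standing flat on the tray's floor with its long side along the tray's, and let go. Leave the other things on the bench where they are.

Things in the scene. Friction and masses are not known exactly. Their poses are not given: they have to be found in the camera images.
- rack: Low open tool rack of wood, fixed, 310 mm wide (y), 165 mm high. Origin on the bench below the middle of the front face of its upper rail, which carries three hooks; x points from front to back (hooks are on the -x side), z up. The base, 10 mm thick, reaches 130 mm in front. A lower stop rail (93 to 115 mm above the bench) stands 42 mm further forward; the lower back of the hung caddy leans on it. Empty hooks at y = +125 and -125 mm.
- hook_root (a point): Foot of the middle hook's prong, 22 mm in front of the upper rail, 145 mm above the bench; rack axes. A level shank of 7 mm steel bar comes out of the rail to here and turns square up into a straight prong that ends in an 11 mm ball, its top 77 mm from here. Screwed in by hand, it leans sideways, to the rack's +y or -y, by 11 to 32 degrees (never fore or aft), differently each time and not measured; it does not give.
- hook_a: Small round foot plate (18 mm) of one of two like screw hooks, with its hook: one is the middle hook, on which the caddy hangs, the other is the empty hook at the rack's y = +125 mm; which is which varies. Origin on the front face of the upper rail, on the shank's axis; rack axes, whatever the lean of the prong.
- hook_b: The same for the other of these two hooks.
- caddy_grip (a point): Centre of the caddy's wooden handle bar: 80 mm long (x), 14 mm thick (y), 22 mm high, level, on flat posts at x = -35 and +35 mm; to be pinched across y from above. It lies 110 mm above the middle of the caddy's underside, 60 mm above the caddy's own rim. Caddy axes: x from its front to its back (while hung, towards the rack), z up.
- caddy_eye (a point): Centre of the hole in the caddy's hanging tab, a level plate 3 mm thick, 40 mm wide, standing out 33 mm from the caddy's upper back edge. The hole is closed all round, 14 mm (x) by 16 mm (y), 58 mm behind and 50 mm below the handle's centre. While hung, the prong stands up through it and the strip behind it (8 mm) rests on the shank. Caddy axes.
- caddy: The screw caddy: open grey sheet-metal tray with screws, 80 mm (x) by 110 mm (y), walls 50 mm high, handle above, hanging tab behind; 0.25 to 0.36 kg, balanced below the handle to within 10 mm. Origin at the centre of its underside.
- tray: Shallow aluminium bench tray, fixed, 110 mm (x) by 140 mm (y) outside, walls 4 mm thick and 16 mm high, 102 by 132 mm inside, floor 4 mm above the bench. Origin at the centre of its underside, on the bench. The caddy stands in it with 11 mm to spare on each side; the tab overhangs the wall.
- tin: Bystander: a small closed paint can, 54 mm across and 75 mm tall, standing on the tool rack's base; origin at the centre of its underside.
- glue: Bystander: a white glue bottle, 44 mm across and 115 mm tall, standing on the tool rack's base; origin at the centre of its underside.
- offcut: Bystander: a flat wood offcut 50 x 90 x 18 mm lying near the tray; origin at the centre of its underside.
- screwdriver: Bystander: a screwdriver with a wooden handle lying on the bench, about 200 mm long; origin under it.
- mallet: Bystander: a wooden mallet lying on the bench; origin under it.
- clamp: Bystander: a red F-clamp lying on the bench, its bar 260 mm long along its x, arms 100 mm to its -y; origin under the middle of the bar.
Not all that is in view belongs to the job. What is meant by the caddy is not green, and is the larger of those in its own colour. What is shaped like the tray but purple is not meant.

How it is judged (in metres and radians):
On the way:
1. the caddy's tab has been lifted past the tip of the prong and the caddy drawn clear of the tool rack, hanging level in the gripper (x of caddy_eye in the frame of rack below -0.045 m and height (world z) of caddy above 0.05 m and angle between caddy's own z axis and vertical below 0.35 rad and contact force between caddy and rack below 0.2 N and contact force between caddy and hook_a below 0.2 N and contact force between caddy and hook_b below 0.2 N), for 0.1 s.
At the end, for the whole second after the job is handed in: The caddy stands flat on the tray's floor (underside less than 8 mm above the bench, tilted less than 0.05 rad), its centre within 18 mm of the tray's centre and its long side within 0.25 rad of the tray's (either way round), at rest and released (horizontal distance between caddy and tray below 0.018 m and height (world z) of caddy below 0.008 m and angle between caddy's own z axis and vertical below 0.05 rad and angle between the x axis of caddy and the x axis of tray, either way round below 0.25 rad and linear speed of caddy below 0.02 m/s); the robot touches nothing.
It fails at once if a hook or the rack is forced: the caddy presses on it with more than 15 N (contact force between caddy and hook_a above 15 N or contact force between caddy and hook_b above 15 N or contact force between caddy and rack above 15 N).
It fails at once if the caddy is tipped by more than 0.4 rad, spilling screws (angle between caddy's own z axis and vertical above 0.4 rad).
It fails at once if the caddy is dropped or banged down: pressed on the tray with more than 30 N, or moving faster than 0.35 m/s while its underside is less than 50 mm above the bench (contact force between caddy and tray above 30 N or (height (world z) of caddy below 0.05 m and linear speed of caddy above 0.35 m/s)).
It fails at once if another thing on the bench is moved by more than 20 mm (distance of any of tin, glue, offcut, screwdriver, mallet, clamp from where it was at the start of the episode above 0.02 m).
It also fails if it takes over 69 s, if anything falls off the work surface, if the arm or the gripper's body presses on something with over 40 N, if the wrist force passes 120 N, or if a joint passes its speed limit or range.

## Robot

A 6-joint arm with a two-finger parallel gripper is mounted at the origin on the work surface. World frame = base frame: x ahead of the robot, y to its left, z up, the work surface at z = 0. Lengths are in m, angles in degrees, forces in N, time in s.
With the tool pointing down it reaches from about 0.35 to 0.875 m from the base axis. Payload 4.2 kg.
Tool frame: the origin (TCP) lies midway between the tips of the shut fingers; the grasp point (between the pads) lies 19 mm behind it; z points along the fingers, y is the line along which they close (so a half turn about z gives the same grasp; the last joint's range is limited). The gripper opens to 87 mm and grips with 3 to 60 N. Pads are 19 mm wide; open, the fingers measure 117 mm over their backs; the gripper's body (75 mm by 190 mm) begins 51 mm behind the grasp point.
Start: joints at [-55.829, 22.042, 0.453, 0, -68.411, -14.817], TCP at [0.207, -0.59, 0.223] pointing down, gripper open.
Joint ranges: [-179.83, 179.83], [-69.29, 118.12], [-61.27, 80.66], [-181.25, 117.63], [-171.15, -9.14], [-177.46, 177.46]. Speed limits (degrees/s): [159.86, 159.86, 180, 180, 180, 180].

## Interface

Orientations are given as a 3x3 rotation matrix whose columns are the frame's x, y, z axes.
In Python, from station import r, cams gives the robot as it stands.
- The arm moves only by the tool play_rows, never from a script. Its argument "commands" is text: rows parted by semicolons, each of 6 numbers parted by spaces: the shift along the world's x, y, z normalised to -1 to 1, where 1 is 30 mm, then the turn, a rotation vector about the world's x, y, z normalised to -1 to 1, where 1 is 0.15 rad. A call has 1 to 20 rows; each row shifts and turns the commanded pose from where the row before left it; what a row does not reach is not made up. A row lasts 1/10 s, in which the tool goes at most 50 mm and 8.59 degrees, less where a joint would pass 70% of its speed; a pose out of reach is approached as far as the arm can. A call with a number of a shift or a turn outside -1 to 1 is refused whole. A call with a gripper value outside its range is refused whole. "grip" is the finger opening in mm, from 0 to 87, set as the call begins (left out, the last holds). The fingers move at their own pace and stop on an object; the grip force is fixed at half the most. Time passes only in rows, so rows that do not move let the fingers close. It gives the time, the measured TCP pose, the force, the opening and the grip force at its end, in the units of the state.
- r.sense(): the state, without advancing time (a new reading comes with each control period).
- cams.capture(name): name is "scene" or "top" or "wrist"; returns (picture, depth): 420x560x3 uint8, blue, green, red; 420x560 float32, m along the optical axis (not along the pixel's ray), 0 where there is no reading.
- cams.camera_info(name): a dict with "mtx" (3x3 intrinsics, pixels), "R" (3x3) and "t" (3): a world point X has camera coordinates R X + t. Camera axes: x right, y down, z forward; pixel columns grow to the right and rows downward; lengths in m; the calibration is good to about 2 mm. A picture is of the moment at which its call begins: read the wrist's pose just before it. camera_info takes no time and is no camera call; for the wrist camera it gives the pose at the moment of the call.
- r.finish_job(): hands the job in; it is judged then, once.
The state is a dict: "time_s": time; "joints": joint angles; "joint_velocities": joint speeds; "effort": joint torques, N m; "tcp_pos": TCP position; "ee_rot": TCP orientation; "wrist_force": force on the tool from outside, world axes, zero at the start; "moment": the same for the moment, N m; "gripper_width": opening from 0.0 (shut) to 1.0 (fully open); "gripper_force": force on a finger pad.
Only numpy, scipy, OpenCV 4.12 (cv2) and the standard library are available. Lean on these libraries where they do the work, as an engineer would, in place of code of your own. Each camera call takes 0.05 s, during which the arm holds its last target. There are 200 camera calls.

## Working session

There is one attempt and no reset: what is moved stays moved. The work goes in short steps, Python scripts to look and compute and a tool call to move; the robot and the scene stay as the last step left them, time stands still between calls to the robot, and variables do not carry over. Pictures are saved under pics/ and viewed, at most 10 in all, crops included, and the job is handed in when it is done.

Besides the shell and the picture viewer there is one more tool, called in YAML: its name, and indented under it one key for each argument. play_rows: Moves the arm, as the interface text tells. Scaled input: -1 to 1 covers 30 mm each way for a shift and 0.15 rad each way for a turn. Its arguments: {"type":"object","properties":{"commands":{"type":"string"},"grip":{"type":"number"}},"required":["commands"]}

```bash
mkdir -p pics
cat > h.py <<'E'
import numpy as np, cv2
from station import r, cams
def cap(n,tag):
    i=cams.camera_info(n); p,d=cams.capture(n)
    cv2.imwrite(f'pics/{tag}.png',p); np.savez(f'pics/{tag}.npz',p=p,d=d,K=i['mtx'],R=i['R'],t=i['t'])
def load(tag):
    z=np.load(f'pics/{tag}.npz'); d=z['d']; K=z['K']
    v,u=np.mgrid[:d.shape[0],:d.shape[1]]
    c=np.stack([(u-K[0,2])/K[0,0]*d,(v-K[1,2])/K[1,1]*d,d],-1)
    W=(c-z['t'].ravel())@z['R']; W[d==0]=np.nan
    return z['p'],W
E
python3 - <<'E'
from h import *
cap('scene','s0'); cap('top','t0')
a=cv2.imread('pics/s0.png');b=cv2.imread('pics/t0.png')
s=r.sense();print(s['time_s'],s['tcp_pos'],s['ee_rot'],s['wrist_force'])
E
```

```text
0.1 [ 0.2069898  -0.58914747  0.22155174] [[-9.43532770e-01 -3.31278453e-01 -7.05816902e-04]
 [-3.31279201e-01  9.43530968e-01  1.84482534e-03]
 [ 5.48092178e-05  1.97447563e-03 -9.99998049e-01]] [-0.16844379 -0.82365643  0.10928441]
```

View pics/s0.png

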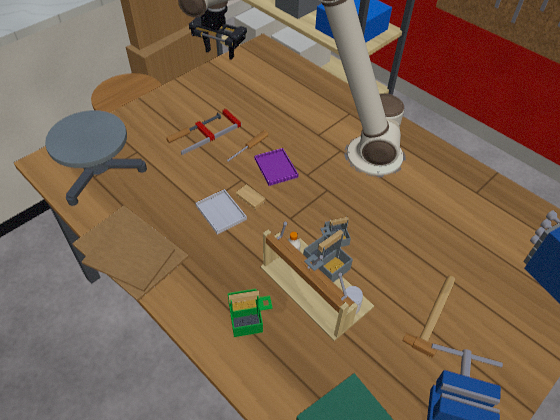

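View pics/t0.png

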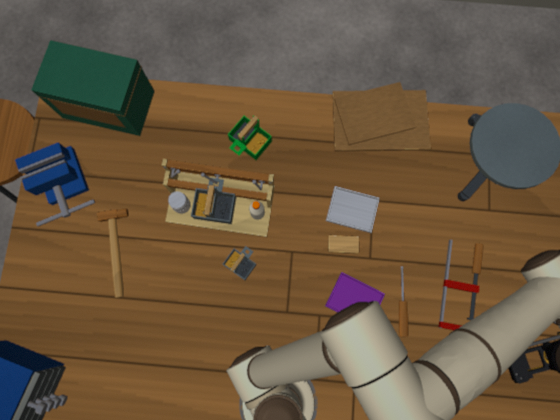

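Caddy candidates in the top view are the green one (250,138), which is excluded, the small grey one on the bench (240,263), and the larger grey one hung on the rack (213,205), which fits. Tray candidates are the purple one (355,295), excluded, and the aluminium one (353,209), which is meant. I'll confirm with a crop and measure.

Run:
```python
from h import *
p,W=load('t0'); s,S=load('s0')
a=cv2.resize(p[150:240,150:280],(780,540),interpolation=cv2.INTER_CUBIC)
cv2.imwrite('pics/c1.png',a)
# tray: bright greyish blob, low z
def rect(m,z,n):
    P=W[m][:,:2].astype(np.float32); r_=cv2.minAreaRect(P*1000); print(n,len(P),r_,cv2.boxPoints(r_).round(0).tolist(),np.nanmedian(W[m][:,2]))
m=np.zeros(p.shape[:2],bool); m[180:240,320:385]=1
hs=cv2.cvtColor(p,cv2.COLOR_BGR2HSV); m&=(hs[...,1]<70)&(hs[...,2]>120)&np.isfinite(W[...,2])
rect(m,0,'tray')
m=np.zeros(p.shape[:2],bool); m[155:240,160:280]=1
# rack top rail heights
f=m&(W[...,2]>0.13); print(np.histogram(W[f][:,2],12))
m2=f&(W[...,2]<0.17)&(W[...,2]>.155); rect(m2,0,'rail')
m2=m&(W[...,2]>0.19);rect(m2,0,'high'); ys,xs=np.where(m2)
for y,x in zip(ys,xs): print(x,y,W[y,x].round(3),end=';')
i=np.load('pics/t0.npz');print(i['K'][0,0],i['d'][205,213])
```

```text
tray 1665 ((570.916748046875, -178.75515747070312), (142.16958618164062, 110.29314422607422), 79.30994415283203) [[504.0, -238.0], [612.0, -259.0], [638.0, -119.0], [530.0, -99.0]] 0.003589418911587968
(array([188, 129, 229, 616, 249,  21,   8,  17,  30,  77, 136,  20]), array([0.13000594, 0.13763782, 0.14526969, 0.15290157, 0.16053344,
       0.16816532, 0.17579719, 0.18342907, 0.19106094, 0.19869282,
       0.20632469, 0.21395657, 0.22158844]))
rail 796 ((553.9443359375, 223.54608154296875), (310.9316101074219, 142.5082244873047), 86.65030670166016) [[474.0, 73.0], [616.0, 64.0], [634.0, 375.0], [492.0, 383.0]] 0.15915320299787555
high 264 ((532.3536376953125, 216.96099853515625), (219.89324951171875, 109.22280883789062), 86.51788330078125) [[471.0, 111.0], [580.0, 104.0], [594.0, 323.0], [485.0, 330.0]] 0.2073883472670246
177 169 [0.591 0.319 0.212];178 169 [0.591 0.315 0.214];179 169 [0.591 0.313 0.212];177 170 [0.587 0.317 0.216];178 170 [0.588 0.315 0.213];179 170 [0.588 0.312 0.214];180 170 [0.59  0.312 0.206];176 171 [0.589 0.323 0.2  ];177 171 [0.586 0.318 0.211];178 171 [0.
[... 6457 characters left out ...]
209 211 [0.487 0.222 0.205];210 211 [0.489 0.221 0.195];203 212 [0.483 0.237 0.204];204 212 [0.482 0.234 0.208];205 212 [0.483 0.231 0.207];206 212 [0.484 0.229 0.204];207 212 [0.484 0.226 0.206];208 212 [0.483 0.223 0.211];209 212 [0.484 0.221 0.205];210 212 [0.485 0.219 0.203];204 213 [0.481 0.235 0.2  ];205 213 [0.48  0.231 0.209];206 213 [0.481 0.229 0.202];207 213 [0.482 0.227 0.202];208 213 [0.481 0.224 0.205];209 213 [0.482 0.221 0.203];210 213 [0.481 0.218 0.207];211 213 [0.483 0.216 0.202];205 214 [0.48  0.233 0.195];206 214 [0.479 0.229 0.199];207 214 [0.478 0.226 0.205];208 214 [0.478 0.223 0.208];209 214 [0.48  0.222 0.2  ];211 214 [0.482 0.218 0.192];483.12145607575866 1.3459886
```

View pics/c1.png

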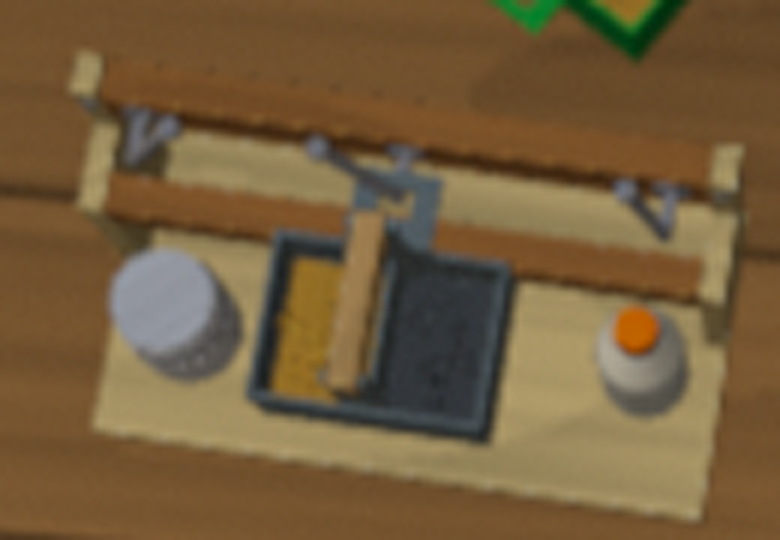

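The crop shows the larger grey caddy hung on the middle hook. Its handle runs from about (370,215) to (345,385) in the crop. The prong leans to +y (left), with its ball at crop (318,147), so the lean is about 20°. I'll move above it and look with the wrist camera.

play_rows:
  commands: "0.6 1 0.9 0 0 -0.13;0.6 1 0.9 0 0 -0.13;0.6 1 0.9 0 0 -0.13;0.6 1 0.9 0 0 -0.13;0.6 1 0.9 0 0 -0.13;0.6 1 0 0 0 -0.13;0.6 1 0 0 0 -0.13;0.6 1 0 0 0 -0.13;0.6 1 0 0 0 -0.13;0.6 1 0 0 0 -0.13;0.6 1 0 0 0 -0.13;0.6 1 0 0 0 -0.13;0.6 1 0 0 0 -0.13;0.6 1 0 0 0 -0.13;0.6 1 0 0 0 -0.13;0.6 1 0 0 0 -0.13;0.6 1 0 0 0 -0.13"
  grip: 60

```text
time_s: 1.8
tcp_pos: [0.5134, -0.0782, 0.3572]
ee_rot: [[-1.0, -0.006, -0.001], [-0.006, 1.0, 0.0], [0.001, 0.0, -1.0]]
wrist_force: [-0.2, -0.5, -0.2]
gripper_width: 0.688
gripper_force: 0.0
```

play_rows:
  commands: "0 1 0 0 0 -0.04;0 1 0 0 0 -0.04;0 1 0 0 0 -0.04;0 1 0 0 0 -0.04;0 1 0 0 0 -0.04;0 1 0 0 0 -0.04;0 1 0 0 0 -0.04;0 1 0 0 0 -0.04;0 1 0 0 0 -0.04;0 1 0 0 0 -0.04;0 0 0 0 0 0;0 0 0 0 0 0"

```text
time_s: 3.0
tcp_pos: [0.5128, 0.2206, 0.3568]
ee_rot: [[-0.999, 0.052, -0.001], [0.052, 0.999, -0.001], [0.001, -0.001, -1.0]]
wrist_force: [0.0, 0.2, 0.5]
gripper_width: 0.693
gripper_force: 0.0
```

Run:
```python
from h import *
s=r.sense();print(s['time_s'],s['tcp_pos'],s['ee_rot'].__repr__(),s['wrist_force'],s['joints'])
cap('wrist','w1')
p,W=load('w1'); print(W[210,280])
```

```text
3.0 [0.51282579 0.2206279  0.35683265] array([[-0.99862369,  0.05242948, -0.00136939],
       [ 0.05243092,  0.99862401, -0.00104118],
       [ 0.00131292, -0.00111154, -0.99999852]]) [0.02790601 0.24065576 0.47557965] [ 3.99087439e+01  1.19144653e+01  5.10344634e+00 -4.60955531e-03
 -8.32874382e+01 -1.32913610e+02]
[0.52776407 0.22086398 0.20913719]
```

View pics/w1.png

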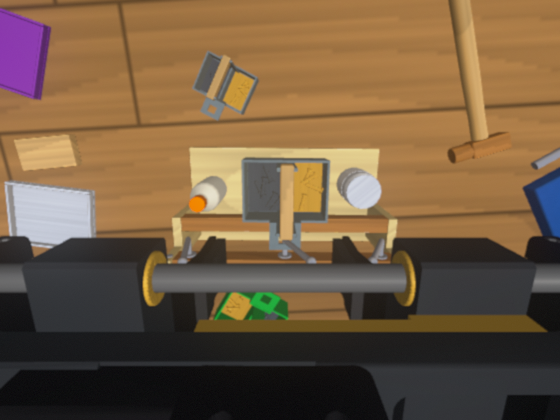

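The wrist view shows the handle at about (287,165)–(288,235), the middle hook's ball at (313,262), and its shank at (287,250). I'll measure both.

Run:
```python
from h import *
p,W=load('w1')
m=np.zeros(p.shape[:2],bool); m[155:245,265:310]=1
m&=(W[...,2]>.2)&(W[...,2]<.225)&(W[...,0]<.565)
P=W[m]; q=cv2.minAreaRect((P[:,:2]*1000).astype(np.float32)); print('handle',len(P),q,P.mean(0),np.percentile(P[:,2],[5,50,95]))
A=np.c_[P[:,:2]-P[:,:2].mean(0),np.ones(len(P))]; print('slope',np.linalg.lstsq(A,P[:,2],rcond=None)[0])
m=np.zeros(p.shape[:2],bool); m[238:268,270:325]=1; m&=(W[...,2]>.14)&(W[...,2]<.24)&(W[...,0]>.55)
for y in range(238,268,2):
  print(y,[(x,*(W[y,x]*1000).round(0).astype(int)) for x in range(274,324,3) if m[y,x]])
# rim of caddy
m=np.zeros(p.shape[:2],bool); m[150:228,236:336]=1; m&=(W[...,2]>.125)&(W[...,2]<.16)&(W[...,0]<.56)
print('rim',cv2.minAreaRect((W[m][:,:2]*1000).astype(np.float32)),np.median(W[m][:,2]))
# empty hooks + tray from wrist
m=np.zeros(p.shape[:2],bool); m[170:250,0:100]=1; h=cv2.cvtColor(p,cv2.COLOR_BGR2HSV); m&=(h[...,1]<70)&(h[...,2]>120)&np.isfinite(W[...,2])
q=cv2.minAreaRect((W[m][:,:2]*1000).astype(np.float32));print('tray',q)
```

```text
handle 1060 ((521.105224609375, 227.73814392089844), (21.513532638549805, 78.98845672607422), 86.76280975341797) [0.51978785 0.22766661 0.20775712] [0.20548063 0.20785254 0.2096955 ]
slope [ 0.03102638 -0.00859742  0.20775712]
238 [(274, np.int64(581), np.int64(211), np.int64(148)), (277, np.int64(580), np.int64(215), np.int64(151)), (280, np.int64(559), np.int64(219), np.int64(209)), (283, np.int64(558), np.int64(222), np.int64(211)), (286, np.int64(559), np.int64(226), np.int64(208)), (289, np.int64(559), np.int64(229), np.int64(211)), (292, np.int64(560), np.int64(232), np.int64(207)), (295, np.int64(582), np.int64(237), np.int64(150)), (298, np.int64(581), np.int64(241), np.int64(152))]
240 [(274, np.int64(583), np.int64(211), np.int64(151)), (277, np.int64(583), np.int64(214), np.int64(150)), (283, np.int64(584), np.int64(222), np.int64(149)), (286, np.int64(582), np.int64(226), np.int64(154)), (292, np.int64(583), np.int64(233), np.int64(152)), (295, np.int64(584), np.int64(237), np.int64(151)), (298, np.int64(584), np.int64(241), np.int64(150))]
242 [(274, np.int64(586), np.in
[... 5861 characters left out ...]
4(610), np.int64(240), np.int64(160)), (301, np.int64(611), np.int64(243), np.int64(159)), (304, np.int64(611), np.int64(247), np.int64(159)), (307, np.int64(586), np.int64(247), np.int64(214)), (310, np.int64(585), np.int64(250), np.int64(216)), (313, np.int64(585), np.int64(253), np.int64(216)), (316, np.int64(612), np.int64(262), np.int64(158)), (319, np.int64(611), np.int64(266), np.int64(161)), (322, np.int64(612), np.int64(270), np.int64(160))]
264 []
266 []
rim ((523.1492309570312, 227.54762268066406), (110.27601623535156, 78.74053955078125), 86.78707885742188) 0.13606263409016725
tray ((555.9193725585938, -52.03010559082031), (129.00477600097656, 437.315673828125), 4.976222515106201)
```

play_rows:
  commands: "0.25 0.21 -0.5 0 0 -0.03;0 0 -1 0 0 0;0 0 -1 0 0 0;0 0 -1 0 0 0;0 0 -1 0 0 0;0 0 -0.8 0 0 0;0 0 -0.4 0 0 0;0 0 -0.17 0 0 0;0 0 0 0 0 0"
  grip: 40

```text
time_s: 3.95
tcp_pos: [0.5209, 0.2263, 0.1812]
ee_rot: [[-0.998, 0.059, -0.0], [0.059, 0.998, -0.0], [0.0, -0.0, -1.0]]
wrist_force: [0.8, -0.5, 0.3]
gripper_width: 0.46
gripper_force: 0.0
```

play_rows:
  commands: "0 0 0 0 0 0;0 0 0 0 0 0;0 0 0 0 0 0"
  grip: 18

```text
time_s: 4.25
tcp_pos: [0.5211, 0.227, 0.1825]
ee_rot: [[-0.998, 0.058, 0.002], [0.058, 0.998, 0.001], [-0.002, 0.001, -1.0]]
wrist_force: [-0.5, 1.1, -0.3]
gripper_width: 0.274
gripper_force: 0.0
```

Run:
```python
from h import *
s=r.sense();print({k:np.round(s[k],3).tolist() for k in('time_s','tcp_pos','wrist_force','moment','gripper_width','gripper_force')})
cap('wrist','w2');
```

```text
{'time_s': 4.25, 'tcp_pos': [0.521, 0.227, 0.182], 'wrist_force': [-0.504, 1.059, -0.311], 'moment': [-0.0, -0.034, 0.027], 'gripper_width': 0.274, 'gripper_force': 0.0}
```

View pics/w2.png

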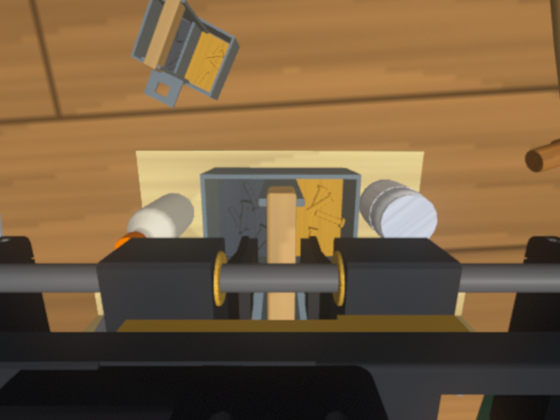

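The handle (267–297 px) is centred between the fingers (about 250–310 px). Closing in small steps.

play_rows:
  commands: "0 0 0 0 0 0;0 0 0 0 0 0"
  grip: 15

```text
time_s: 4.5
tcp_pos: [0.5207, 0.2268, 0.1817]
ee_rot: [[-0.998, 0.058, 0.0], [0.058, 0.998, 0.001], [-0.0, 0.001, -1.0]]
wrist_force: [-0.4, 0.6, 0.6]
gripper_width: 0.182
gripper_force: 0.6
```

play_rows:
  commands: "0 0 0 0 0 0"
  grip: 13

```text
time_s: 4.6
tcp_pos: [0.5209, 0.2274, 0.1818]
ee_rot: [[-0.998, 0.058, 0.001], [0.058, 0.998, 0.001], [-0.001, 0.002, -1.0]]
wrist_force: [-0.6, 2.3, 1.1]
gripper_width: 0.164
gripper_force: 1.2
```

play_rows:
  commands: "0 0 0 0 0 0;0 0 0 0 0 0;0 0 0 0 0 0"
  grip: 5

```text
time_s: 4.9
tcp_pos: [0.5209, 0.2273, 0.1818]
ee_rot: [[-0.998, 0.058, 0.001], [0.058, 0.998, 0.001], [-0.001, 0.001, -1.0]]
wrist_force: [-0.7, 3.7, 2.6]
gripper_width: 0.162
gripper_force: 30.0
```

play_rows:
  commands: "0 0.05 0 0 0 0;0 0 0 0 0 0"

```text
time_s: 5.1
tcp_pos: [0.5208, 0.2278, 0.1817]
ee_rot: [[-0.998, 0.058, 0.0], [0.058, 0.998, -0.001], [-0.0, -0.001, -1.0]]
wrist_force: [-0.9, -0.0, 2.6]
gripper_width: 0.16
gripper_force: 30.0
```

play_rows:
  commands: "0 0.03 0.1 0 0 0;0 0.03 0.05 0 0 0;0 0 0 0 0 0"

```text
time_s: 5.4
tcp_pos: [0.5208, 0.2292, 0.1853]
ee_rot: [[-0.998, 0.059, -0.001], [0.059, 0.998, -0.002], [0.001, -0.002, -1.0]]
wrist_force: [4.0, -1.5, -4.7]
gripper_width: 0.152
gripper_force: 30.0
```

play_rows:
  commands: "0.04 0.03 0.1 0 0 0;0 0 0 0 0 0"

```text
time_s: 5.6
tcp_pos: [0.5213, 0.2306, 0.1886]
ee_rot: [[-0.998, 0.059, -0.002], [0.059, 0.998, -0.001], [0.002, -0.001, -1.0]]
wrist_force: [2.4, -1.2, -2.8]
gripper_width: 0.16
gripper_force: 30.0
```

```bash
cat > s.py <<'E'
from h import *
L=[]
s=r.sense();print({k:np.round(s[k],3).tolist() for k in('time_s','tcp_pos','wrist_force','moment')})
E
python3 s.py
```

```text
{'time_s': 5.6, 'tcp_pos': [0.521, 0.231, 0.189], 'wrist_force': [2.418, -1.166, -2.797], 'moment': [-0.348, -0.445, -0.011]}
```

play_rows:
  commands: "0.03 0.035 0.1 0 0 0;0.01 0.04 0.1 0 0 0;0 0 0 0 0 0"

```text
time_s: 5.9
tcp_pos: [0.5221, 0.2332, 0.1952]
ee_rot: [[-0.998, 0.058, -0.002], [0.058, 0.998, -0.0], [0.002, -0.0, -1.0]]
wrist_force: [-2.6, 0.6, -2.4]
gripper_width: 0.164
gripper_force: 30.0
```

play_rows:
  commands: "0.01 0.04 0.1 0 0 0;0.005 0.04 0.1 0 0 0;0 0 0 0 0 0"

```text
time_s: 6.2
tcp_pos: [0.523, 0.2356, 0.2013]
ee_rot: [[-0.998, 0.058, -0.001], [0.058, 0.998, -0.0], [0.001, -0.0, -1.0]]
wrist_force: [-3.7, 0.4, -2.2]
gripper_width: 0.16
gripper_force: 30.0
```

play_rows:
  commands: "-0.03 0.04 0.1 0 0 0;0 0.04 0.1 0 0 0;0 0 0 0 0 0"

```text
time_s: 6.5
tcp_pos: [0.5228, 0.2382, 0.2076]
ee_rot: [[-0.998, 0.058, 0.001], [0.058, 0.998, 0.001], [-0.001, 0.001, -1.0]]
wrist_force: [-2.9, 0.3, -1.6]
gripper_width: 0.159
gripper_force: 30.0
```

play_rows:
  commands: "0 0.04 0.1 0 0 0;0 0.04 0.1 0 0 0;0 0 0 0 0 0"

```text
time_s: 6.8
tcp_pos: [0.5236, 0.2409, 0.214]
ee_rot: [[-0.998, 0.058, 0.003], [0.058, 0.998, 0.001], [-0.003, 0.002, -1.0]]
wrist_force: [0.2, 0.7, -2.3]
gripper_width: 0.158
gripper_force: 30.0
```

play_rows:
  commands: "0.06 0 0 0 0 0;0 0 0 0 0 0"

```text
time_s: 7.0
tcp_pos: [0.5247, 0.2404, 0.2129]
ee_rot: [[-0.998, 0.058, 0.0], [0.058, 0.998, 0.0], [-0.0, 0.0, -1.0]]
wrist_force: [0.4, 0.0, -3.4]
gripper_width: 0.158
gripper_force: 30.0
```

play_rows:
  commands: "0.06 0 0 0 0 0;0 0 0 0 0 0"

```text
time_s: 7.2
tcp_pos: [0.5265, 0.2403, 0.2128]
ee_rot: [[-0.998, 0.058, 0.0], [0.058, 0.998, -0.0], [-0.0, -0.0, -1.0]]
wrist_force: [-0.1, 0.5, -3.3]
gripper_width: 0.157
gripper_force: 30.0
```

play_rows:
  commands: "0.04 0 0 0 0 0;0 0 0 0 0 0"

```text
time_s: 7.4
tcp_pos: [0.5276, 0.2403, 0.2129]
ee_rot: [[-0.998, 0.058, 0.0], [0.058, 0.998, -0.0], [-0.0, -0.0, -1.0]]
wrist_force: [-0.1, 0.3, -3.0]
gripper_width: 0.164
gripper_force: 30.0
```

play_rows:
  commands: "0.05 0 0 0 0 0;0 0 0 0 0 0"

```text
time_s: 7.6
tcp_pos: [0.5291, 0.2403, 0.2129]
ee_rot: [[-0.998, 0.058, 0.0], [0.058, 0.998, 0.0], [-0.0, 0.0, -1.0]]
wrist_force: [0.1, 0.4, -3.6]
gripper_width: 0.155
gripper_force: 30.0
```

play_rows:
  commands: "0.03 0 0 0 0 0;0 0 0 0 0 0"

```text
time_s: 7.8
tcp_pos: [0.5296, 0.2402, 0.2129]
ee_rot: [[-0.998, 0.058, -0.001], [0.058, 0.998, -0.0], [0.001, -0.0, -1.0]]
wrist_force: [-1.1, 0.3, -2.0]
gripper_width: 0.158
gripper_force: 30.0
```

play_rows:
  commands: "-0.12 0.09 0 0 0 0;0 0 0 0 0 0"

```text
time_s: 8.0
tcp_pos: [0.5259, 0.2433, 0.213]
ee_rot: [[-0.998, 0.058, 0.0], [0.058, 0.998, 0.0], [-0.0, 0.0, -1.0]]
wrist_force: [-0.6, -0.7, -3.1]
gripper_width: 0.16
gripper_force: 30.0
```

play_rows:
  commands: "0 0.04 0 0 0 0;0 0 0 0 0 0"

```text
time_s: 8.2
tcp_pos: [0.5263, 0.2444, 0.213]
ee_rot: [[-0.998, 0.058, 0.0], [0.058, 0.998, 0.0], [-0.0, 0.0, -1.0]]
wrist_force: [0.5, 0.6, -2.9]
gripper_width: 0.157
gripper_force: 30.0
```

play_rows:
  commands: "0 0.04 0 0 0 0;0 0 0 0 0 0"

```text
time_s: 8.4
tcp_pos: [0.5262, 0.2455, 0.2129]
ee_rot: [[-0.998, 0.058, 0.0], [0.058, 0.998, 0.0], [-0.0, 0.0, -1.0]]
wrist_force: [-0.1, -0.2, -3.0]
gripper_width: 0.162
gripper_force: 30.0
```

play_rows:
  commands: "0 0.04 0 0 0 0;0 0 0 0 0 0"

```text
time_s: 8.6
tcp_pos: [0.5262, 0.2464, 0.2129]
ee_rot: [[-0.998, 0.058, -0.0], [0.058, 0.998, -0.001], [0.0, -0.001, -1.0]]
wrist_force: [0.4, -0.5, -3.2]
gripper_width: 0.158
gripper_force: 30.0
```

play_rows:
  commands: "0 0.04 0 0 0 0;0 0 0 0 0 0"

```text
time_s: 8.8
tcp_pos: [0.5261, 0.2471, 0.2128]
ee_rot: [[-0.998, 0.059, -0.001], [0.059, 0.998, -0.002], [0.001, -0.002, -1.0]]
wrist_force: [-0.5, -2.7, -3.4]
gripper_width: 0.156
gripper_force: 30.0
```

play_rows:
  commands: "0 -0.14 0 0 0 0;0.002 0.04 0.1 0 0 0;0.002 0.04 0.1 0 0 0;0.002 0.04 0.1 0 0 0;0.002 0.04 0.1 0 0 0;0.002 0.04 0.1 0 0 0;0 0 0 0 0 0"

```text
time_s: 9.5
tcp_pos: [0.5268, 0.2501, 0.2286]
ee_rot: [[-0.998, 0.058, 0.001], [0.058, 0.998, 0.001], [-0.001, 0.001, -1.0]]
wrist_force: [-0.1, -0.3, -3.3]
gripper_width: 0.159
gripper_force: 30.0
```

play_rows:
  commands: "0.002 0.04 0.1 0 0 0;0.002 0.04 0.1 0 0 0;0 0 0 0 0 0"

```text
time_s: 9.8
tcp_pos: [0.5269, 0.2523, 0.2345]
ee_rot: [[-0.998, 0.058, 0.001], [0.058, 0.998, 0.001], [-0.001, 0.001, -1.0]]
wrist_force: [1.0, -0.2, -3.4]
gripper_width: 0.161
gripper_force: 30.0
```

play_rows:
  commands: "0.002 0.04 0.1 0 0 0;0 0 0 0 0 0"

```text
time_s: 10.0
tcp_pos: [0.5269, 0.2534, 0.2374]
ee_rot: [[-0.998, 0.058, 0.001], [0.058, 0.998, 0.0], [-0.001, 0.0, -1.0]]
wrist_force: [0.3, -0.2, -3.5]
gripper_width: 0.16
gripper_force: 30.0
```

play_rows:
  commands: "-0.01 0.02 0.07 0 0 0;0 0 0 0 0 0"

```text
time_s: 10.2
tcp_pos: [0.5265, 0.2539, 0.2393]
ee_rot: [[-0.998, 0.058, 0.0], [0.058, 0.998, 0.0], [-0.0, 0.0, -1.0]]
wrist_force: [0.2, 0.5, -2.7]
gripper_width: 0.157
gripper_force: 30.0
```

play_rows:
  commands: "0 0.02 0.07 0 0 0;0 0 0 0 0 0"

```text
time_s: 10.4
tcp_pos: [0.5265, 0.2545, 0.2415]
ee_rot: [[-0.998, 0.058, 0.001], [0.058, 0.998, 0.0], [-0.001, 0.0, -1.0]]
wrist_force: [0.4, 0.1, -3.6]
gripper_width: 0.16
gripper_force: 30.0
```

play_rows:
  commands: "0 0.02 0.07 0 0 0;0 0 0 0 0 0"

```text
time_s: 10.6
tcp_pos: [0.5266, 0.2552, 0.2436]
ee_rot: [[-0.998, 0.058, 0.001], [0.058, 0.998, 0.0], [-0.001, 0.0, -1.0]]
wrist_force: [-0.8, 0.0, -3.4]
gripper_width: 0.159
gripper_force: 30.0
```

play_rows:
  commands: "0 0 0.07 0 0 0;0 0 0 0 0 0"

```text
time_s: 10.8
tcp_pos: [0.5266, 0.2551, 0.2457]
ee_rot: [[-0.998, 0.058, 0.001], [0.058, 0.998, 0.0], [-0.001, 0.0, -1.0]]
wrist_force: [0.1, 0.8, -3.3]
gripper_width: 0.16
gripper_force: 30.0
```

play_rows:
  commands: "0 0 0.1 0 0 0;0 0 0.1 0 0 0;0 0 0.15 0 0 0;0 0 0.2 0 0 0;0 0 0.2 0 0 0;0 0 0.2 0 0 0;0 0 0 0 0 0"

```text
time_s: 11.5
tcp_pos: [0.5269, 0.2553, 0.2753]
ee_rot: [[-0.998, 0.058, 0.002], [0.058, 0.998, 0.001], [-0.002, 0.002, -1.0]]
wrist_force: [-0.2, 0.5, -3.4]
gripper_width: 0.159
gripper_force: 30.0
```

```bash
python3 s.py
python3 - <<'E'
from h import *
cap('scene','s1')
p,_=load('s1'); cv2.imwrite('pics/c2.png',cv2.resize(p[180:340,240:400],(640,640))[:600])
E
```

```text
{'time_s': 11.5, 'tcp_pos': [0.527, 0.255, 0.275], 'wrist_force': [-0.22, 0.533, -3.367], 'moment': [0.067, -0.063, 0.03]}
```

View pics/c2.png

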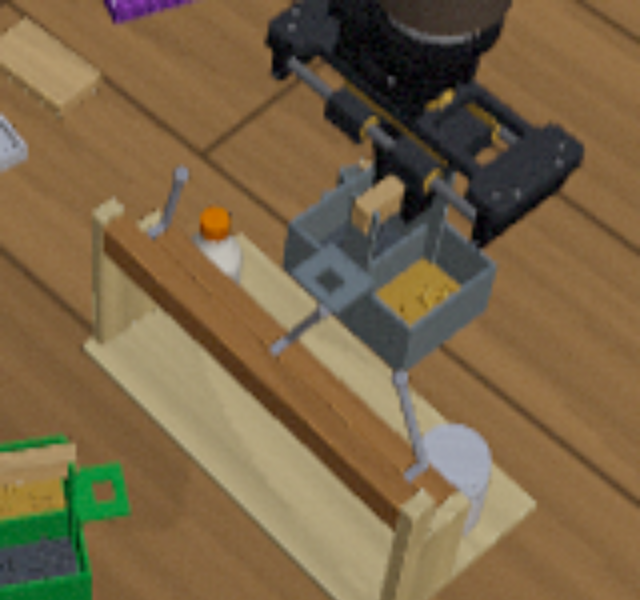

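The tab hangs free above the ball in the scene crop, at (330,275). Now I'll draw it away and carry it over.

play_rows:
  commands: "-0.2 0 0 0 0 0;-0.5 0 0 0 0 0;-0.8 0 0 0 0 0;-0.8 0 0 0 0 0;-0.8 0 0 0 0 0;-0.6 0 0 0 0 0;-0.4 -0.2 0 0 0 0;-0.1 -0.5 0 0 0 0;0 -0.8 0 0 0 0;0 -0.8 0 0 0 0;0 -0.8 0 0 0 0;0 -0.8 0 0 0 0;0 -0.8 0 0 0 0;0 -0.8 0 0 0 -0.05;0 -0.8 0 0 0 -0.05;0 -0.8 0 0 0 -0.05;0 -0.8 0 0 0 -0.1"

```text
time_s: 13.25
tcp_pos: [0.4, 0.0161, 0.2739]
ee_rot: [[-0.995, 0.097, 0.0], [0.097, 0.995, -0.0], [-0.0, -0.0, -1.0]]
wrist_force: [0.0, -1.1, -3.1]
gripper_width: 0.16
gripper_force: 30.0
```

play_rows:
  commands: "0.2 -0.8 0 0 0 -0.1;0.5 -0.8 0 0 0 -0.1;0.7 -0.8 0 0 0 -0.1;0.8 -0.8 0 0 0 -0.1;0.8 -0.8 0 0 0 -0.1;0.8 -0.8 0 0 0 -0.1;0.8 -0.5 0 0 0 0;0.6 -0.3 0 0 0 0;0.4 -0.1 0 0 0 0;0 0 0 0 0 0;0 0 0 0 0 0"

```text
time_s: 14.35
tcp_pos: [0.5675, -0.1536, 0.2732]
ee_rot: [[-0.983, 0.186, -0.002], [0.186, 0.983, 0.0], [0.002, -0.0, -1.0]]
wrist_force: [0.2, 0.5, -2.7]
gripper_width: 0.158
gripper_force: 30.0
```

```bash
python3 s.py
python3 - <<'E'
from h import *
s=r.sense();print(np.degrees(np.arctan2(-s['ee_rot'][1][0],-s['ee_rot'][0][0])))
cap('scene','s2'); p,S=load('s0')
m=np.zeros(p.shape[:2],bool); m[185:240,185:255]=1; h=cv2.cvtColor(p,cv2.COLOR_BGR2HSV); m&=(h[...,1]<60)&(h[...,2]>120)&np.isfinite(S[...,2])
q=cv2.minAreaRect((S[m][:,:2]*1000).astype(np.float32));print('tray',q,cv2.boxPoints(q).round())
E
```

```text
{'time_s': 14.35, 'tcp_pos': [0.568, -0.154, 0.273], 'wrist_force': [0.176, 0.452, -2.704], 'moment': [-0.04, 0.062, -0.04]}
-10.6930640807111
tray ((571.973876953125, -185.58932495117188), (161.96502685546875, 112.66289520263672), 80.5157470703125) [[ 503. -256.]
 [ 614. -275.]
 [ 641. -115.]
 [ 530.  -96.]]
```

play_rows:
  commands: "0.11 -0.4 0 0 0 0;0 -0.42 -0.3 0 0 0;0 0 -0.6 0 0 0;0 0 -0.6 0 0 0;0 0 -0.6 0 0 0;0 0 -0.6 0 0 0;0 0 -0.6 0 0 0;0 0 -0.5 0 0 0;0 0 -0.4 0 0 0;0 0 -0.3 0 0 0;0 0 -0.2 0 0 0;0 0 0 0 0 0"

```text
time_s: 15.6
tcp_pos: [0.5713, -0.1777, 0.1321]
ee_rot: [[-0.983, 0.185, -0.001], [0.185, 0.983, 0.0], [0.001, -0.0, -1.0]]
wrist_force: [0.1, 0.7, -3.8]
gripper_width: 0.16
gripper_force: 30.0
```

```bash
python3 s.py
python3 - <<'E'
from h import *
cap('scene','s3'); cap('top','t3')
p,_=load('s3'); q,_=load('t3')
f=lambda a:cv2.resize(a,(390,390),interpolation=cv2.INTER_CUBIC)
cv2.imwrite('pics/c3.png',np.hstack([f(p[160:250,180:270]),f(q[160:260,300:400])]))
E
```

```text
{'time_s': 15.6, 'tcp_pos': [0.571, -0.178, 0.132], 'wrist_force': [0.081, 0.672, -3.811], 'moment': [0.025, 0.073, -0.002]}
```

View pics/c3.png

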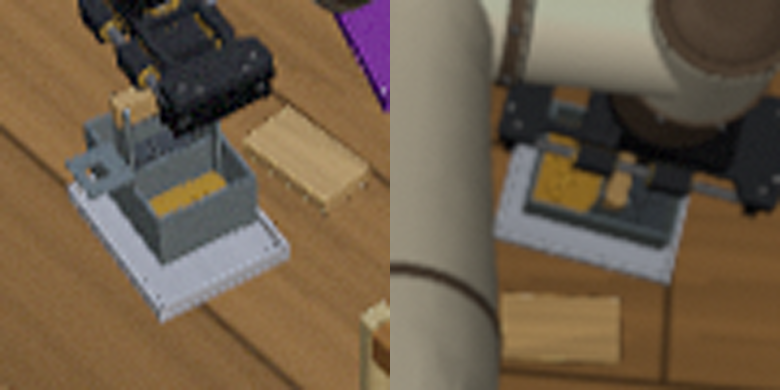

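The caddy is aligned above the tray, and both crops show its edges parallel to the tray walls. I'll lower it gently.

play_rows:
  commands: "0 0 -0.2 0 0 0;0 0 -0.2 0 0 0;0 0 -0.2 0 0 0;0 0 -0.2 0 0 0;0 0 -0.15 0 0 0;0 0 -0.1 0 0 0;0 0 0 0 0 0"

```text
time_s: 16.4
tcp_pos: [0.5714, -0.1776, 0.1007]
ee_rot: [[-0.983, 0.185, -0.001], [0.185, 0.983, 0.0], [0.001, -0.0, -1.0]]
wrist_force: [-0.2, 0.4, -3.8]
gripper_width: 0.158
gripper_force: 30.0
```

play_rows:
  commands: "0 0 -0.04 0 0 0;0 0 -0.04 0 0 0;0 0 0 0 0 0"

```text
time_s: 16.7
tcp_pos: [0.5718, -0.1776, 0.0991]
ee_rot: [[-0.983, 0.185, 0.0], [0.185, 0.983, -0.0], [-0.0, 0.0, -1.0]]
wrist_force: [0.5, -0.2, -3.3]
gripper_width: 0.161
gripper_force: 30.0
```

play_rows:
  commands: "0 0 -0.04 0 0 0;0 0 0 0 0 0"

```text
time_s: 16.9
tcp_pos: [0.5723, -0.1777, 0.0988]
ee_rot: [[-0.983, 0.184, 0.002], [0.184, 0.983, -0.001], [-0.002, -0.0, -1.0]]
wrist_force: [-0.1, 0.7, 1.9]
gripper_width: 0.161
gripper_force: 30.0
```

play_rows:
  commands: "0 0 -0.03 0 0 0;0 0 0 0 0 0"

```text
time_s: 17.1
tcp_pos: [0.5731, -0.1778, 0.0985]
ee_rot: [[-0.983, 0.184, 0.004], [0.184, 0.983, -0.001], [-0.004, -0.0, -1.0]]
wrist_force: [0.6, 0.8, 5.2]
gripper_width: 0.163
gripper_force: 30.0
```

```bash
python3 s.py
```

```text
{'time_s': 17.1, 'tcp_pos': [0.573, -0.178, 0.098], 'wrist_force': [0.633, 0.815, 5.203], 'moment': [0.204, 0.108, -0.052]}
```

Firm contact at floor height. Releasing gradually.

play_rows:
  commands: "0 0 0.03 0 0 0;0 0 0 0 0 0;0 0 0 0 0 0"
  grip: 20

```text
time_s: 17.4
tcp_pos: [0.5713, -0.1776, 0.0973]
ee_rot: [[-0.983, 0.185, -0.001], [0.185, 0.983, 0.0], [0.001, 0.0, -1.0]]
wrist_force: [-0.1, -0.3, 0.6]
gripper_width: 0.224
gripper_force: 0.0
```

play_rows:
  commands: "0 0 0 0 0 0;0 0 0 0 0 0;0 0 0 0 0 0;0 0 0.1 0 0 0;0 0 0.3 0 0 0;0 0 0.6 0 0 0;0 0 1 0 0 0;0 0 1 0 0 0;0 0 1 0 0 0;-0.5 0 1 0 0 0;-1 0 0 0 0 0;-1 0 0 0 0 0;-1 0 0 0 0 0;0 0 0 0 0 0;0 0 0 0 0 0"
  grip: 45

```text
time_s: 18.9
tcp_pos: [0.4667, -0.1777, 0.2491]
ee_rot: [[-0.983, 0.185, 0.003], [0.185, 0.983, -0.0], [-0.003, 0.0, -1.0]]
wrist_force: [-0.4, -0.4, 1.5]
gripper_width: 0.521
gripper_force: 0.0
```

```bash
python3 s.py
python3 - <<'E'
from h import *
cap('scene','s4'); cap('wrist','w4')
p,S=load('s4'); q,W=load('w4')
f=lambda a:cv2.resize(a,(390,390),interpolation=cv2.INTER_CUBIC)
cv2.imwrite('pics/c4.png',np.hstack([f(p[160:250,180:270]),cv2.resize(q[:300],(400,390))]))
z=W[...,2]
m=(z>.04)&(z<.062)&(abs(W[...,0]-.57)<.1)&(abs(W[...,1]+.178)<.1)
print('rim',cv2.minAreaRect((W[m][:,:2]*1000).astype(np.float32)),m.sum())
m=(z>.11)&(z<.14)&(abs(W[...,0]-.57)<.1)&(abs(W[...,1]+.178)<.06)
P=W[m];
if len(P): print('handle',cv2.minAreaRect((P[:,:2]*1000).astype(np.float32)),np.median(P[:,2]),np.linalg.lstsq(np.c_[P[:,:2]-P[:,:2].mean(0),np.ones(len(P))],P[:,2],rcond=None)[0])
E
```

```text
{'time_s': 18.9, 'tcp_pos': [0.467, -0.178, 0.249], 'wrist_force': [-0.422, -0.381, 1.546], 'moment': [-0.086, -0.03, 0.017]}
rim ((575.1895751953125, -178.86795043945312), (109.54823303222656, 81.00988006591797), 79.04208374023438) 882
handle ((571.3115234375, -177.8569793701172), (21.154481887817383, 74.0137939453125), 78.94163513183594) 0.1241266470370734 [0.16653121 0.12033362 0.12231683]
```

View pics/c4.png

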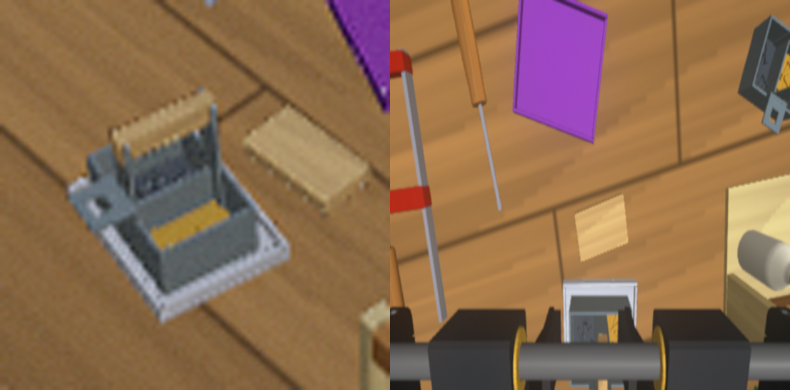

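Run:
```python
from h import *
from scipy.optimize import least_squares
for tag in('s4','w4'):
    p,W=load(tag); z=W[...,2]
    for n,lo,hi,hw in(('handle',.117,.135,.06),):
        R=np.array([[.983,.185],[-.185,.983]]).T
        L=(W[...,:2]-np.array([.571,-.178]))@R
        m=(z>lo)&(z<hi)&(abs(L[...,0])<.042)&(abs(L[...,1])<.012); P=np.c_[L[m],z[m]]
        if len(P)<20: continue
        f=least_squares(lambda a:a[0]+a[1]*P[:,0]+a[2]*P[:,1]-P[:,2],[.12,0,0],loss='soft_l1',f_scale=.001).x
        print(tag,n,len(P),f.round(4),P.mean(0).round(4))
    m=(z>.045)&(z<.062)&(abs(L[...,0])<.05)&(abs(abs(L[...,1])-.054)<.004)|((z>.045)&(z<.062)&(abs(abs(L[...,0])-.039)<.004)&(abs(L[...,1])<.055)); P=np.c_[L[m],z[m]]
    f=least_squares(lambda a:a[0]+a[1]*P[:,0]+a[2]*P[:,1]-P[:,2],[.05,0,0],loss='soft_l1',f_scale=.001).x
    print(tag,'rim',len(P),f.round(4),np.ptp(P,axis=0))
```

```text
s4 handle 94 [ 0.1253 -0.0345 -0.044 ] [ 0.004  -0.0002  0.1248]
s4 rim 42 [ 0.0534  0.0247 -0.0114] [0.08415905 0.11541972 0.0162027 ]
w4 handle 341 [ 0.1242  0.0159 -0.0125] [ 0.0091 -0.003   0.1243]
w4 rim 133 [ 0.0503 -0.0262 -0.0499] [0.07814606 0.10964129 0.01168268]
```

```bash
python3 -c "
from station import r
print(r.finish_job())"
```

```text
the job is handed in; nothing more can be done
None
```

The caddy came off the middle hook without forcing it and now stands released, flat and centred in the aluminium tray by the camera measurements; I handed the job in at about 19 s, and no verdict was returned.

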